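Hook a dropped nut out from under the welding grate

ROBOT

A 6-joint arm with a two-finger parallel gripper is mounted at the origin on the work surface. World frame = base frame: x ahead of the robot, y to its left, z up, the work surface at z = 0. Lengths are in m, angles in rad, forces in N, time in s.
With the tool pointing down it reaches from about 0.35 to 0.725 m from the base axis. Payload 4.3 kg.
Tool frame: the origin (TCP) lies at the very end of the fingers, on their centre line; the grasp point (between the pads) lies 19 mm behind it; z points along the fingers, y is the direction in which the jaws open and shut (so a half turn about z gives the same grasp; the last joint's range is limited). The gripper opens to 85 mm and grips with 20 to 120 N. Pads are 22 mm wide; open, the fingers measure 114 mm over their backs; the gripper's body (76 mm by 85 mm) begins 54 mm behind the grasp point. The pads swing forward as they close: fully open they stand 13 mm farther back than shut.
Start: joints at [-1.421, 0.377, 0.081, 1.274, 0, 1.46], TCP at [0.148, -0.556, 0.205] pointing down, gripper open.
Joint ranges: [-2.72, 2.72], [-0.84, 1.66], [-1.02, 1.22], [-1.77, 2.12], [-1.37, 1.28], [-3.14, 3.14]. Speed limits (rad/s): [2.57, 2.57, 3.14, 3.14, 3.14, 3.14].

INTERFACE

Orientations are given as a unit quaternion [x, y, z, w].
In Python, from rig import robot gives the robot as it stands.
- The arm moves only by the shell command python3 -m creep 'ROWS'. ROWS is JSON, a list of rows, each an object with "fingers": the opening, from -1 (shut) to 1 (fully open); "dp": the shift along the world's x, y, z in m, a list of three; "twist": the turn, a rotation vector about the world's x, y, z in rad, a list of three. In form: [{"fingers": fingers, "dp": [x, y, z], "twist": [rx, ry, rz]}, ...]. A call has 1 to 5 rows; each row is the pose to reach, as a shift and turn from the pose measured when the call began; what a row does not reach only later rows make up. A row lasts 1/8 s, in which the tool goes at most 62.5 mm and 10.7 degrees, less where a joint would pass 70% of its speed; a pose out of reach is approached as far as the arm can. A call with a gripper value outside its range is refused whole. The fingers move at their own pace and stop on an object; the grip force is fixed at half the most. Time passes only in rows, so rows that repeat a pose let the fingers close. It gives the time, the measured TCP pose, the force and the opening at its end, in the units of the state.
- robot.get_obs(): the state, without advancing time (a new reading comes with each control period).
- robot.camera(name): name is "scene" or "side" or "wrist"; returns a dict with "color" (400x640x3 uint8, red, green, blue), "vfov" (degrees; the focal length in pixels is half the picture's height over the tangent of half this angle, whatever the lens; pixels are square), "cx", "cy" (the principal point, pixels), "xyz" and "rotation" of the camera in the world; the wrist camera has in their place "tool_from_camera" (4x4, takes a point from camera to tool coordinates, whose origin is the TCP and whose axes are the flange's). Camera axes: x right, y up, looking along -z (the intrinsics and any distortion apply to the point x, -y, -z); pixel columns grow to the right and rows downward; lengths in m; the calibration is good to about 2 mm. A picture is of the moment at which its call begins: read the wrist's pose just before it. There is no depth.
- robot.close_job(): hands the job in, once; it reports no verdict.
The state is a dict: "time": time; "qpos": joint angles; "qd": joint speeds; "joint_efforts": joint torques, N m; "ee_pos": TCP position; "tool_rot": TCP orientation; "contact_force": force on the tool from outside, world axes, zero at the start; "wrist_torque": the same for the moment, N m; "grip_width": finger opening in m.
Only numpy, scipy, OpenCV 4.12 (cv2) and the standard library are available. Lean on these libraries where they do the work, as an engineer would, in place of code of your own. Each camera call takes 0.05 s, during which the arm holds its last target.

TASK

The big silver hex nut has been dropped under the slatted welding grate, where fingers cannot get at it. Take the drag hook by its wooden handle, reach in from the open front of the grate and draw the nut right out onto the open bench, then lay the hook back down on the bench, pick up the nut and put it in the blue tray. Leave the copper washer and the brass collar where they lie under the grate.

Things in the scene. Friction and masses are not known exactly. Their poses are not given: they have to be found in the camera images.
- nut_center (a point): Big silver hex nut, 36 mm across flats (42 across corners), 20 high, 21 mm hole, about 110 g, lying flat on the bench under the grate in any one of the three lanes. Point: its centre, 10 mm above the bench; z up; x square to a pair of flats (they repeat every 60 degrees).
- hook_grip (a point): Drag hook lying on the bench, 250 g: wooden handle 24 wide, 40 high, 8 mm steel rod, red end plate (foot) turned down. Point: where to grip the handle, half-way up, 20 above its underside, at the balance; x along the rod to the foot, z up. Handle x -70 to +30; rod axis at z +10; foot 6 thick, centred at x +155, 50 wide in y, z from -20 (level with the handle's underside) to +16 mm.
- grate_front (a point): Fixed green steel grate 280 wide (y), 150 deep (x), 100 mm high, on 14 mm corner legs; clear height below 80 mm; slats run front to back with 15 mm gaps. Point: middle of the front edge (robot side) at bench height; x level into the grate, y along the edge. Nut, washer and collar lie in three lanes at y about -80, 0, +80 mm, some 40 to 65 mm behind the edge.
- tray_in (a point): Fixed blue open tray, 150 x 150 mm outside, 25 mm high, walls 4 mm. The point is the centre of its inner floor; x and y along its sides, z up.
- washer_center (a point): Bystander: flat copper washer, 44 mm across, 5 mm thick, lying under the grate in another lane. The point is its centre.
- collar_center (a point): Bystander: round brass collar (short tube), 34 mm across, 24 mm high, standing under the grate in the third lane. The point is its centre.
There are look-alikes about, which are no part of the job. Of the things that look like the part that bears nut_center, take the one that is farthest to the robot's left at the start.

How it is judged:
By the outcome, as a careful person would: the job done as asked, in the order asked, and still so for the second after the job is handed in, with the robot touching nothing.
It also fails if it takes over 70 s, if anything falls off the work surface, if the arm or the gripper's body presses on something with over 40 N, if the wrist force passes 120 N, or if a joint passes its speed limit or range.

## Working session

There is one attempt and no reset: what is moved stays moved. The work goes in short steps, Python scripts to look and compute and a shell command to move; the robot and the scene stay as the last step left them, time stands still between calls to the robot, and variables do not carry over. Pictures are saved under pics/ and viewed, and the job is handed in when it is done.

```bash
ls; mkdir -p pics
cat > h.py <<'E'
import numpy as np, cv2
from rig import robot
def snap(n,f):
    o=robot.get_obs(); c=robot.camera(n); cv2.imwrite('pics/'+f,c['color'][:,:,::-1]); 
    return o,c
E
python3 - <<'E'
from h import *
for n in ['scene','side','wrist']:
    o,c=snap(n,n+'0.png'); print(n,{k:v for k,v in c.items() if k!='color'})
print(o)
E
```

```text
pics
scene {'vfov': 42.394079886881244, 'cx': 326.8037333606387, 'cy': 192.87285843144045, 'xyz': array([ 1.17401982, -0.4353205 ,  0.84450923]), 'rotation': array([0.33900258, 0.16927282, 0.39863467, 0.83517326])}
side {'vfov': 44.47987845984772, 'cx': 319.91002445090174, 'cy': 197.43502029693332, 'xyz': array([ 0.52872679, -0.97906845,  0.62828903]), 'rotation': array([ 0.51061027, -0.00984737, -0.03421595,  0.85907476])}
wrist {'vfov': 60.800364583880835, 'cx': 315.37896642453416, 'cy': 201.63575928309834, 'tool_from_camera': array([[ 3.01752554e-04,  9.62165289e-01,  2.72466266e-01,
         6.99461653e-02],
       [ 9.99999502e-01, -3.11714182e-05, -9.97409152e-04,
        -7.19000054e-05],
       [-9.51179305e-04,  2.72466431e-01, -9.62164819e-01,
        -1.70124618e-01],
       [ 0.00000000e+00,  0.00000000e+00,  0.00000000e+00,
         1.00000000e+00]])}
{'time': 0.1, 'qpos': array([-1.42128327e+00,  3.77997741e-01,  7.97676183e-02,  1.27439635e+00,
       -3.12511108e-05,  1.46047142e+00]), 'qd': array([-0.00049026, -0.00176963,  0.00312422, -0.00056172,  0.00111494,
       -0.00014951]), 'joint_efforts': array([ 1.42710578e-03, -4.64694607e+01,  2.70581728e+01,  1.20141415e-02,
        1.62259212e-04, -2.06436545e-05]), 'ee_pos': array([ 0.14761806, -0.55507253,  0.20365308]), 'tool_rot': array([ 9.91571976e-01,  1.29553768e-01, -3.35513842e-05, -9.14589912e-04]), 'contact_force': array([-0.1471348 , -0.26287669,  0.11868544]), 'wrist_torque': array([ 0.01024702, -0.03055418,  0.02021638]), 'grip_width': 0.08525015848596737}
```

View pics/scene0.png

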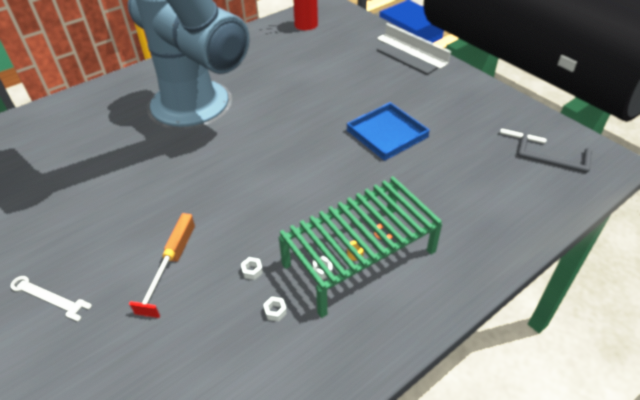

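View pics/side0.png

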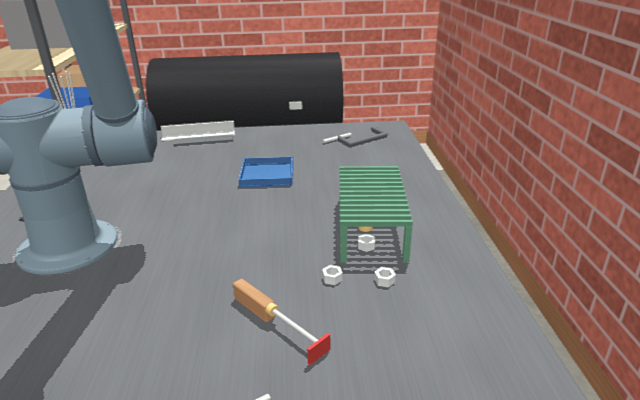

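View pics/wrist0.png

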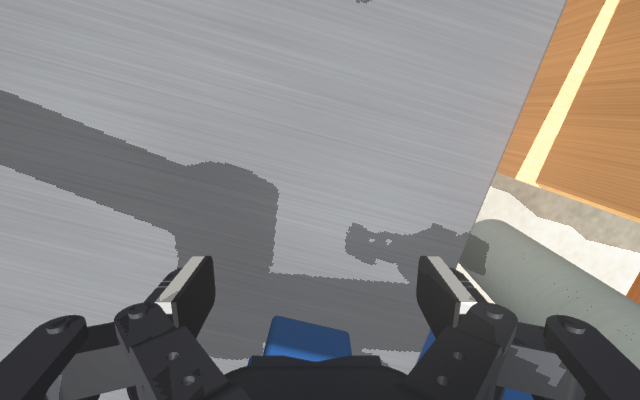

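```bash
cat >> h.py <<'E'
from scipy.spatial.transform import Rotation as R
def ray(c,u,v,o=None):
    f=200/np.tan(np.radians(c['vfov']/2))
    d=np.array([(u-c['cx'])/f,-(v-c['cy'])/f,-1.])
    if 'xyz' in c: return np.array(c['xyz']),R.from_quat(c['rotation']).apply(d)
    T=c['tool_from_camera'];Rt=R.from_quat(o['tool_rot'])
    return Rt.apply(T[:3,3])+o['ee_pos'],Rt.apply(T[:3,:3]@d)
def cast(c,u,v,z,o=None):
    p,d=ray(c,u,v,o); return p+d*(z-p[2])/d[2]
def proj(c,P,o=None):
    f=200/np.tan(np.radians(c['vfov']/2))
    P=np.atleast_2d(P)
    if 'xyz' in c: q=R.from_quat(c['rotation']).inv().apply(P-c['xyz'])
    else:
        T=c['tool_from_camera']; q=R.from_quat(o['tool_rot']).inv().apply(P-o['ee_pos']); q=(q-T[:3,3])@T[:3,:3]
    return np.c_[c['cx']-f*q[:,0]/q[:,2],c['cy']+f*q[:,1]/q[:,2]]
def big(img,x0,y0,w,h,s,f):
    cv2.imwrite('pics/'+f,cv2.resize(img[y0:y0+h,x0:x0+w,::-1],None,fx=s,fy=s,interpolation=cv2.INTER_CUBIC))
E
python3 - <<'E'
from h import *
np.set_printoptions(precision=4,suppress=True)
c=robot.camera('scene');s=robot.camera('side')
for n,u,v,z in [('nutA',251,267,.02),('nutB',275,308,.02),('nutG',322,265,.02),('tray',388,130,0.01),('foot',146,309,.02),('hand',180,238,.04)]: print(n,cast(c,u,v,z))
for n,u,v,z in [('nutA',332,274,.01),('nutB',385,277,.01),('nutG',366,243,.01),('tray',267,171,0.01),('foot',319,349,.02)]: print(n,cast(s,u,v,z))
for cc,n in((c,'scene'),(s,'side')):
  hsv=cv2.cvtColor(cc['color'],cv2.COLOR_RGB2HSV)
  for nm,lo,hi in (('blue',(100,150,60),(125,255,255)),('red',(0,200,120),(4,255,255)),('orange',(8,120,100),(16,255,255)),('green',(60,100,50),(85,255,255))):
    m=cv2.inRange(hsv,lo,hi)
    k,_=cv2.findContours(m,cv2.RETR_EXTERNAL,cv2.CHAIN_APPROX_SIMPLE)
    for q in k:
      if cv2.contourArea(q)>60: print(n,nm,cv2.contourArea(q),cv2.boundingRect(q))
big(c['color'],230,160,220,165,3.6,'g_sc.png');big(s['color'],320,150,110,145,4,'g_si.png');big(c['color'],120,200,90,125,4.5,'h_sc.png');big(s['color'],220,270,120,100,5,'h_si.png')
E
```

```text
nutA [ 0.5995 -0.1798  0.02  ]
nutB [ 0.706  -0.1961  0.02  ]
nutG [ 0.6841 -0.0685  0.02  ]
tray [0.4494 0.3331 0.01  ]
foot [ 0.5573 -0.3823  0.02  ]
hand [ 0.4614 -0.2584  0.04  ]
nutA [ 0.5978 -0.176   0.01  ]
nutB [ 0.7039 -0.1958  0.01  ]
nutG [ 0.6842 -0.0703  0.01  ]
tray [0.4517 0.3323 0.01  ]
foot [ 0.557 -0.388  0.02 ]
scene blue 2514.0 (348, 103, 81, 57)
scene blue 1205.5 (380, 0, 63, 42)
scene red 182.0 (131, 303, 27, 13)
scene red 527.5 (295, 0, 21, 29)
scene orange 352.0 (165, 214, 29, 47)
scene orange 279.0 (0, 38, 24, 50)
scene green 1516.0 (529, 240, 64, 92)
scene green 9116.5 (280, 177, 161, 139)
scene green 790.0 (563, 97, 46, 36)
scene green 146.0 (0, 43, 12, 27)
scene green 775.0 (448, 39, 50, 36)
side blue 244.0 (74, 87, 18, 20)
side orange 386.5 (234, 285, 40, 37)
side orange 4015.5 (413, 130, 211, 270)
```

View pics/g_sc.png

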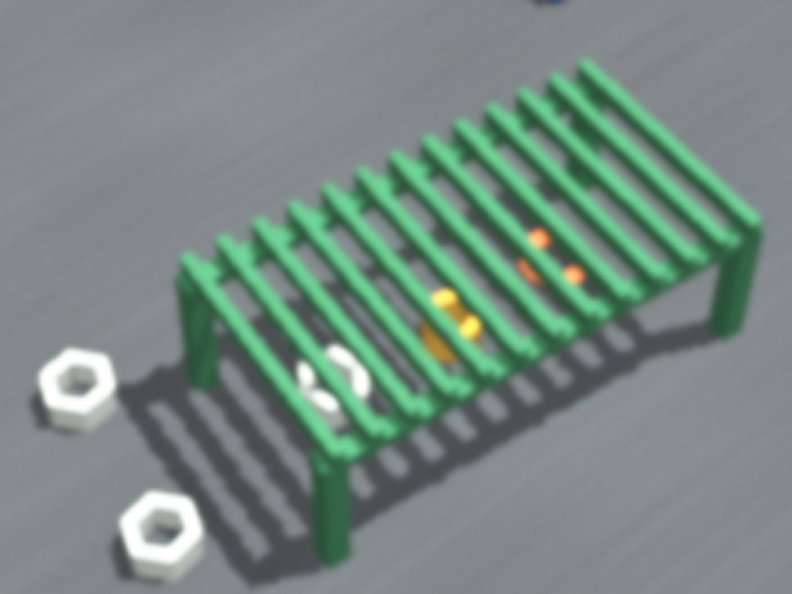

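View pics/g_si.png

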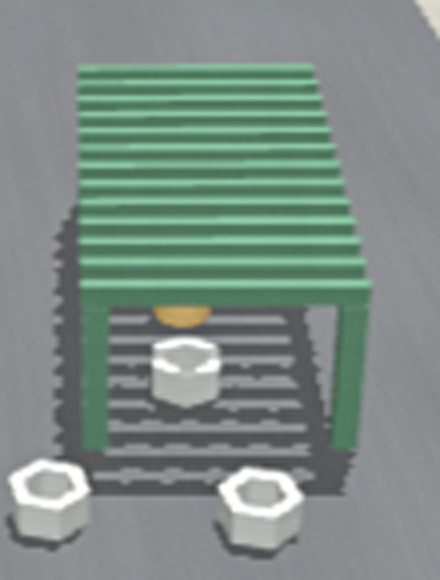

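View pics/h_sc.png

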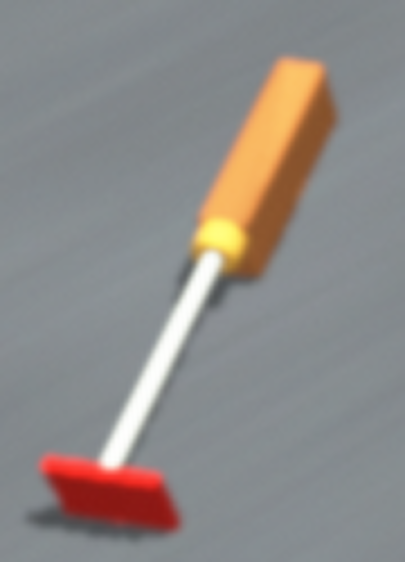

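View pics/h_si.png

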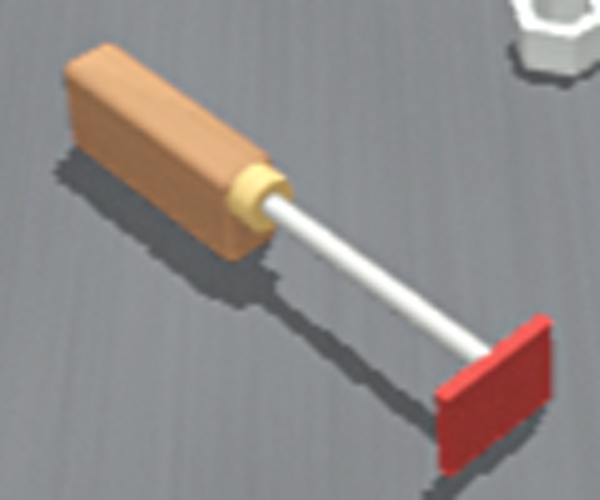

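Run:
```python
from h import *
np.set_printoptions(precision=4,suppress=True)
c=robot.camera('scene');s=robot.camera('side')
G=[cast(c,230+x/3.6,160+y/3.6,.1)[:2] for x,y in [(183,262),(340,452),(757,228),(588,65)]]
print('grate FR,BR,BL,FL',G)
G=[cast(s,320+x/4,150+y/4,z)[:2] for x,y,z in [(80,283,.1),(370,285,.1),(315,66,.1),(78,66,.1),(83,445,0),(107,448,0)]]
print('side',G)
# hook scene: z .04 handle end corners; foot top corners z .036
H=lambda cc,x,y,z:cast(cc,x,y,z)[:2]
a=[H(c,120+x/4.5,200+y/4.5,z) for x,y,z in [(282,58,.04),(326,64,.04),(43,460,.036),(163,472,.036)]]
b=[H(s,220+x/5,270+y/5,z) for x,y,z in [(66,70,.04),(108,44,.04),(438,396,.036),(548,318,.036)]]
for q in(a,b):
  e=(q[0]+q[1])/2;f=(q[2]+q[3])/2;d=f-e;L=np.hypot(*d);print(q,e,f,'len',L,'yaw',np.degrees(np.arctan2(d[1],d[0])),'grip',e+d/L*.07)
o=robot.get_obs(); print(R.from_quat(o['tool_rot']).as_matrix())
# tray
hsv=cv2.cvtColor(c['color'],cv2.COLOR_RGB2HSV);m=cv2.inRange(hsv,(100,120,40),(125,255,255));m[:,:340]=0;m[:90]=0;m[:,440:]=0
k=max(cv2.findContours(m,0,2)[0],key=cv2.contourArea);p=cv2.approxPolyDP(k,4,True)[:,0];print(p.tolist(),[cast(c,*x,.025)[:2] for x in p])
```

```text
grate FR,BR,BL,FL [array([ 0.6238, -0.1178]), array([ 0.7685, -0.1278]), array([0.7974, 0.1315]), array([0.6505, 0.1491])]
side [array([ 0.6205, -0.116 ]), array([ 0.7688, -0.1326]), array([0.7964, 0.1323]), array([0.6471, 0.1485]), array([ 0.6219, -0.1202]), array([ 0.6345, -0.1241])]
[array([ 0.4026, -0.2217]), array([ 0.4192, -0.2075]), array([ 0.5369, -0.4006]), array([ 0.5731, -0.365 ])] [ 0.4109 -0.2146] [ 0.555  -0.3828] len 0.2214728957412321 yaw -49.42373730940492 grip [ 0.4564 -0.2678]
[array([ 0.4041, -0.2284]), array([ 0.419 , -0.2139]), array([ 0.5379, -0.4024]), array([ 0.5763, -0.3708])] [ 0.4115 -0.2212] [ 0.5571 -0.3866] len 0.22033250094844894 yaw -48.651119057539816 grip [ 0.4578 -0.2737]
[[ 0.9664  0.2569 -0.0001]
 [ 0.2569 -0.9664  0.0004]
 [ 0.0001 -0.0004 -1.    ]]
[[391, 103], [347, 124], [350, 133], [383, 159], [428, 134]] [array([0.3835, 0.4051]), array([0.3777, 0.2554]), array([0.4104, 0.2376]), array([0.5348, 0.2345]), array([0.5376, 0.3853])]
```

Three nut-like things: scene pixels (251,267), (275,308) and (322,265), at y = -0.18, -0.20 and -0.07. The third is farthest left and is the one under the grate, which the crops confirm. The grate front, middle about (0.635, 0.016), is turned about -6°. The hook is at about (0.457, -0.271), yaw -49°. I'll go over the hook first.

```bash
python3 -m creep '[{"fingers":1,"dp":[0.06,0.055,0.0],"twist":[0,0,0.18]},{"fingers":1,"dp":[0.11,0.1,0.0],"twist":[0,0,0.36]},{"fingers":1,"dp":[0.155,0.14,0.0],"twist":[0,0,0.54]},{"fingers":1,"dp":[0.2,0.18,0.0],"twist":[0,0,0.72]},{"fingers":1,"dp":[0.24,0.22,0.0],"twist":[0,0,0.9]}]'; python3 -c "
from rig import robot;print(robot.get_obs()['qpos'])"
```

```text
time: 0.98
ee_pos: [0.3796, -0.3434, 0.2045]
tool_rot: [0.835, 0.55, -0.0, 0.0]
contact_force: [0.5, -0.1, -0.4]
grip_width: 0.0856
[-8.59291838e-01  2.48352876e-01 -9.91463969e-02  1.22286035e+00
 -8.89939904e-05  1.11677602e+00]
```

```bash
python3 -m creep '[{"fingers":1,"dp":[0.03,0.03,0.0],"twist":[0,0,0.18]},{"fingers":1,"dp":[0.06,0.05,0.0],"twist":[0,0,0.36]},{"fingers":1,"dp":[0.077,0.072,0.0],"twist":[0,0,0.54]},{"fingers":1,"dp":[0.077,0.072,0.0],"twist":[0,0,0.72]},{"fingers":1,"dp":[0.077,0.072,0.0],"twist":[0,0,0.9]}]';python3 -m creep '[{"fingers":1,"dp":[0,0,0],"twist":[0,0,0.18]},{"fingers":1,"dp":[0,0,0],"twist":[0,0,0.22]},{"fingers":1,"dp":[0,0,0],"twist":[0,0,0.22]}]'
python3 - <<'E'
from h import *
np.set_printoptions(precision=4,suppress=True)
o,c=snap('wrist','w1.png');print(o['qpos'],o['ee_pos'],np.degrees(R.from_quat(o['tool_rot']).as_euler('xyz')))
E
```

```text
time: 1.6
ee_pos: [0.4569, -0.271, 0.2044]
tool_rot: [0.509, 0.861, 0.0, 0.0]
contact_force: [-0.1, -0.1, -0.2]
grip_width: 0.0856
time: 1.98
ee_pos: [0.4569, -0.2709, 0.2045]
tool_rot: [0.412, 0.911, 0.0, 0.0]
contact_force: [0.6, -0.7, 0.4]
grip_width: 0.0854
[-0.6548  0.2872 -0.047   1.2362  0.0002  0.1947] [ 0.4569 -0.2709  0.2045] [179.9834   0.0153 131.3299]
```

View pics/w1.png

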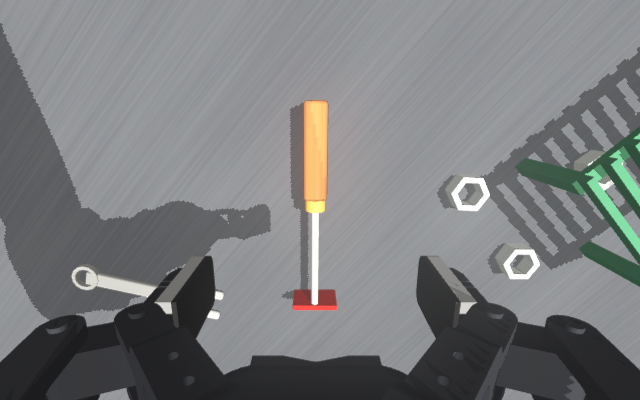

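Run:
```python
from h import *
np.set_printoptions(precision=4,suppress=True)
o=robot.get_obs();c=robot.camera('wrist')
hsv=cv2.cvtColor(c['color'],cv2.COLOR_RGB2HSV)
m=cv2.inRange(hsv,(8,150,120),(17,255,255));k=max(cv2.findContours(m,0,2)[0],key=cv2.contourArea);print(cv2.boundingRect(k))
for y in (105,130,160,190): x=np.where(m[y,280:350])[0]+280;print(y,x.min(),x.max())
a=cast(c,315.8,101,.04,o);b=cast(c,315.5,201,.04,o);f=cast(c,314.8,291,.036,o);d=f-a
print(a,b,f,np.linalg.norm(b-a),np.linalg.norm(d),np.degrees(np.arctan2(d[1],d[0])),'grip',a+(b-a)*.7, 'tcp',o['ee_pos'])
```

```text
Traceback (most recent call last):
ValueError: max() iterable argument is empty
```

Run:
```python
from h import *
np.set_printoptions(precision=4,suppress=True)
o=robot.get_obs();c=robot.camera('wrist')
hsv=cv2.cvtColor(c['color'],cv2.COLOR_RGB2HSV);print(hsv[150,316],c['color'][150,316])
m=cv2.inRange(hsv,(3,100,100),(19,255,255));m[:,:280]=0;m[:,350:]=0
for y in (105,130,160,190): x=np.where(m[y])[0];print(y,x.min(),x.max())
a=cast(c,315.8,101,.04,o);b=cast(c,315.5,201,.04,o);f=cast(c,314.8,291,.036,o);d=f-a
print(a,b,f,np.linalg.norm(b-a),np.linalg.norm(d),np.degrees(np.arctan2(d[1],d[0])),'grip',a+(b-a)*.7, 'tcp',o['ee_pos'])
```

```text
[ 18 130 253] [253 200 124]
105 303 327
130 303 327
160 304 326
190 304 326
[ 0.41  -0.216  0.04 ] [ 0.4744 -0.2896  0.04  ] [ 0.5433 -0.3691  0.036 ] 0.09776507431219056 0.2030985655990312 -48.96095537674155 grip [ 0.4551 -0.2675  0.04  ] tcp [ 0.4569 -0.2709  0.2045]
```

Run:
```python
from h import *
np.set_printoptions(precision=4,suppress=True)
o=robot.get_obs();c=robot.camera('wrist')
big(c['color'],280,270,70,50,8,'f.png')
a=cast(c,315.4,100.5,.04,o);f=cast(c,314.8,291,0,o);f2=cast(c,314.8,310,.036,o)
for F,l in((f,.222),(f2,.228)):
  d=F-a;print(np.hypot(*d[:2]),l,np.degrees(np.arctan2(d[1],d[0])), a+d/np.hypot(*d[:2])*.07)
```

```text
0.22466342783496918 0.222 -48.85872043344091 [ 0.4555 -0.2686  0.0275]
0.22766822464758715 0.228 -48.829345516174286 [ 0.4555 -0.2686  0.0388]
```

View pics/f.png

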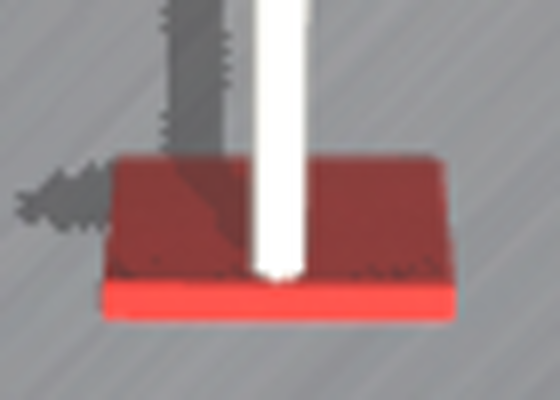

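```bash
python3 -m creep '[{"fingers":1,"dp":[-0.0014,0.0023,-0.05],"twist":[0,0,-0.003]},{"fingers":1,"dp":[-0.0014,0.0023,-0.1],"twist":[0,0,-0.003]},{"fingers":1,"dp":[-0.0014,0.0023,-0.15],"twist":[0,0,-0.003]},{"fingers":1,"dp":[-0.0014,0.0023,-0.185],"twist":[0,0,-0.003]},{"fingers":1,"dp":[-0.0014,0.0023,-0.197],"twist":[0,0,-0.003]}]';python3 -m creep '[{"fingers":1,"dp":[0,0,0],"twist":[0,0,0]},{"fingers":-1,"dp":[0,0,0],"twist":[0,0,0]},{"fingers":-1,"dp":[0,0,0],"twist":[0,0,0]},{"fingers":-1,"dp":[0,0,0],"twist":[0,0,0]},{"fingers":-1,"dp":[0,0,0],"twist":[0,0,0]}]'
```

```text
time: 2.8
ee_pos: [0.4538, -0.2674, 0.0053]
tool_rot: [0.414, 0.91, 0.001, -0.002]
contact_force: [0.3, -0.0, 0.5]
grip_width: 0.0853
time: 3.42
ee_pos: [0.4542, -0.2679, 0.0063]
tool_rot: [0.414, 0.91, 0.0, -0.001]
contact_force: [-1.5, 0.5, 4.2]
grip_width: 0.0219
```

```bash
python3 -m creep '[{"fingers":-1,"dp":[0,0,0],"twist":[0,0,0]},{"fingers":-1,"dp":[0,0,0.02],"twist":[0,0,0]},{"fingers":-1,"dp":[0,0,0.05],"twist":[0,0,0]},{"fingers":-1,"dp":[-0.003,0.05,0.06],"twist":[0,0,0]},{"fingers":-1,"dp":[-0.006,0.1,0.06],"twist":[0,0,0]}]';python3 -m creep '[{"fingers":-1,"dp":[-0.003,0.05,0],"twist":[0,0,0.15]},{"fingers":-1,"dp":[-0.005,0.1,0],"twist":[0,0,0.3]},{"fingers":-1,"dp":[-0.005,0.123,0],"twist":[0,0,0.45]},{"fingers":-1,"dp":[-0.005,0.123,0],"twist":[0,0,0.6]},{"fingers":-1,"dp":[-0.005,0.123,0],"twist":[0,0,0.75]}]'
python3 - <<'E'
from h import *
np.set_printoptions(precision=4,suppress=True)
o,c=snap('side','s2.png');snap('scene','sc2.png');snap('wrist','w2.png');print(o['qpos'],o['ee_pos'],np.degrees(R.from_quat(o['tool_rot']).as_euler('xyz')))
E
```

```text
time: 4.05
ee_pos: [0.4489, -0.1675, 0.0671]
tool_rot: [0.414, 0.91, 0.0, -0.0]
contact_force: [1.0, -0.7, -2.4]
grip_width: 0.0219
time: 4.68
ee_pos: [0.4433, -0.0437, 0.0667]
tool_rot: [0.049, 0.999, 0.0, -0.001]
contact_force: [-0.2, -0.2, -2.1]
grip_width: 0.0218
[-0.2413  0.2194 -0.5157  0.8375  0.0004 -0.1431] [ 0.4433 -0.0437  0.0667] [179.9622  -0.0978 174.3734]
```

View pics/s2.png

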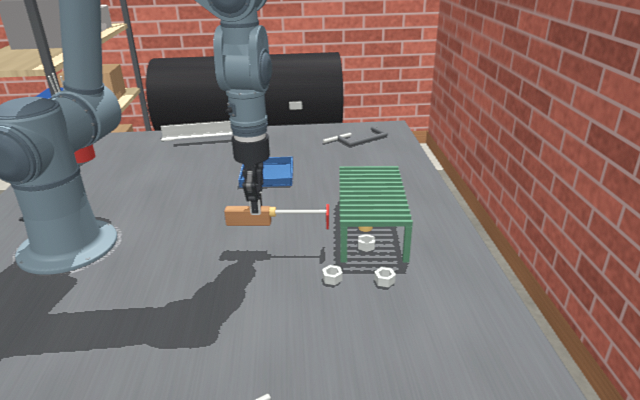

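View pics/w2.png

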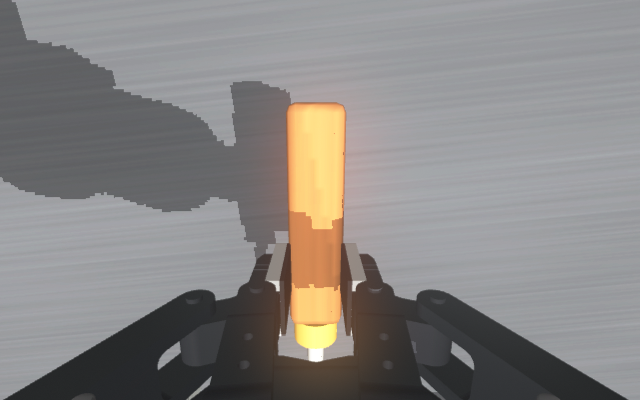

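Run:
```python
from h import *
np.set_printoptions(precision=4,suppress=True)
s=robot.camera('side');c=robot.camera('scene')
big(s['color'],215,160,210,110,3.8,'s2c.png')
g=np.array([.4433,-.0437]);y=np.radians(-5.63);x=np.array([np.cos(y),np.sin(y)]);n=np.array([-x[1],x[0]])
for sg in(-1,1):
  for z in(.0604,.0964): print(sg,z,proj(s,[*(g+.155*x+sg*.025*n),z]),proj(c,[*(g+.155*x+sg*.025*n),z]))
big(c['color'],220,180,220,120,3.6,'c2c.png')
```

```text
-1 0.0604 [[326.7415 229.2822]] [[287.9981 228.7845]]
-1 0.0964 [[326.55  214.982]] [[286.7769 216.7487]]
1 0.0604 [[327.1201 217.4105]] [[309.285 218.411]]
1 0.0964 [[326.9423 203.4996]] [[308.6198 206.3356]]
```

View pics/s2c.png

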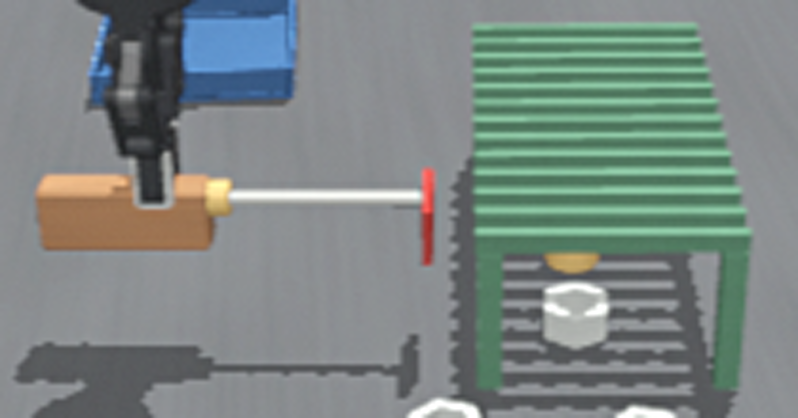

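View pics/c2c.png

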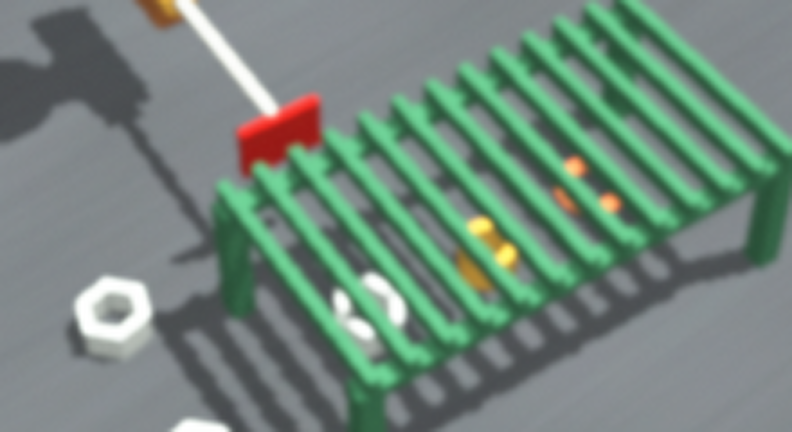

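```bash
python3 -m creep '[{"fingers":-1,"dp":[0,0,-0.029],"twist":[0,0,0]},{"fingers":-1,"dp":[0,0,-0.029],"twist":[0,0,0]},{"fingers":-1,"dp":[0.03,-0.0035,-0.029],"twist":[0,0,0]},{"fingers":-1,"dp":[0.06,-0.007,-0.029],"twist":[0,0,0]},{"fingers":-1,"dp":[0.06,-0.007,-0.029],"twist":[0,0,0]}]'
```

```text
time: 5.55
ee_pos: [0.5071, -0.0523, 0.0392]
tool_rot: [0.054, 0.999, 0.0, 0.001]
contact_force: [-0.5, -0.7, -2.4]
grip_width: 0.0218
```

```bash
python3 -m creep '[{"fingers":-1,"dp":[0.03,-0.003,-0.001],"twist":[0,0,0]},{"fingers":-1,"dp":[0.05,-0.005,-0.001],"twist":[0,0,0]},{"fingers":-1,"dp":[0.0625,-0.006,-0.001],"twist":[0,0,0]},{"fingers":-1,"dp":[0.0625,-0.006,-0.001],"twist":[0,0,0]},{"fingers":-1,"dp":[0.0625,-0.006,-0.001],"twist":[0,0,0]}]'
python3 - <<'E'
from h import *
np.set_printoptions(precision=4,suppress=True)
s=robot.camera('side');c=robot.camera('scene');o=robot.get_obs();print(o['ee_pos'],o['contact_force'],np.degrees(R.from_quat(o['tool_rot']).as_euler('xyz')))
big(s['color'],230,150,200,130,3.8,'s3c.png');big(c['color'],220,150,230,170,3.4,'c3c.png')
E
```

```text
time: 6.18
ee_pos: [0.5682, -0.0581, 0.0381]
tool_rot: [0.054, 0.999, 0.0, 0.001]
contact_force: [0.7, 0.4, -3.0]
grip_width: 0.0219
[ 0.5683 -0.0581  0.0381] [-0.4967 -0.1395 -3.3644] [179.9843   0.0827 173.8319]
```

View pics/s3c.png

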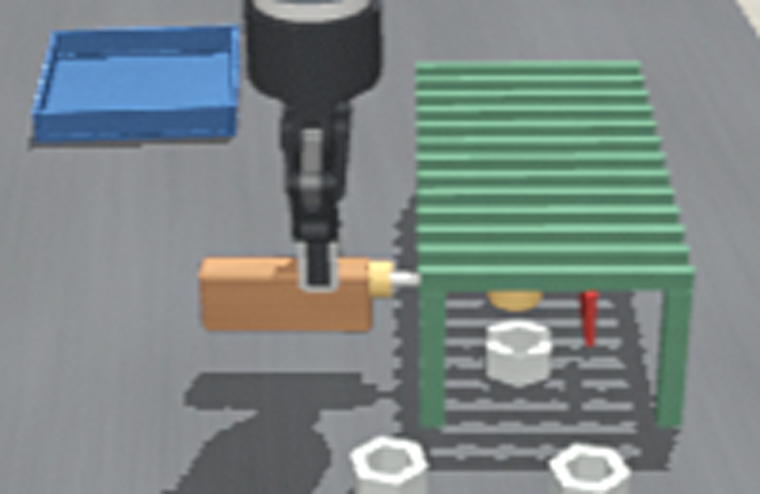

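View pics/c3c.png

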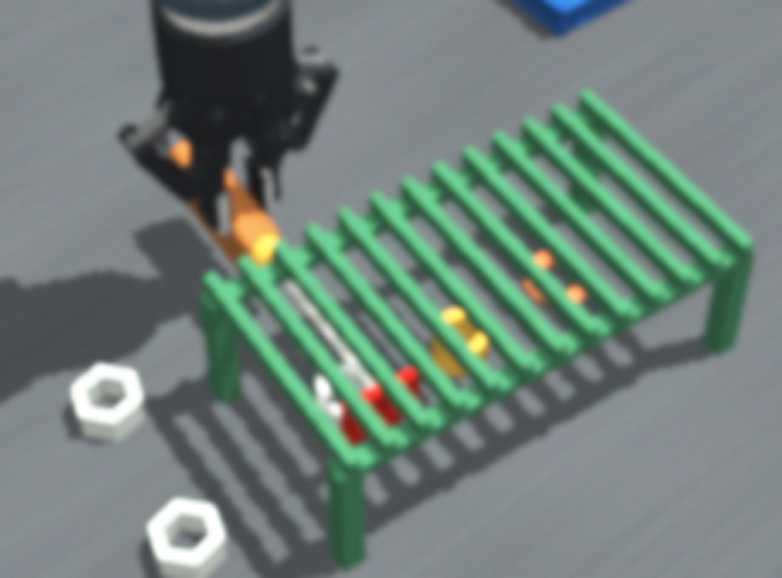

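```bash
python3 -m creep '[{"fingers":-1,"dp":[0.001,0,-0.015],"twist":[0,0,0]},{"fingers":-1,"dp":[0.001,0,-0.027],"twist":[0,0,0]},{"fingers":-1,"dp":[0.001,0,-0.0295],"twist":[0,0,0]},{"fingers":-1,"dp":[0.001,0,-0.0295],"twist":[0,0,0]}]'
python3 - <<'E'
from h import *
np.set_printoptions(precision=4,suppress=True)
s=robot.camera('side');c=robot.camera('scene');o=robot.get_obs();print(o['ee_pos'],o['contact_force'],np.degrees(R.from_quat(o['tool_rot']).as_euler('xyz')))
big(s['color'],230,150,200,130,3.8,'s4c.png')
E
```

```text
time: 6.78
ee_pos: [0.5688, -0.058, 0.008]
tool_rot: [0.054, 0.999, 0.0, 0.0]
contact_force: [0.4, -0.7, -2.2]
grip_width: 0.0219
[ 0.5696 -0.0581  0.0088] [-1.1309  0.282  -2.338 ] [179.9865   0.1069 173.8295]
```

View pics/s4c.png

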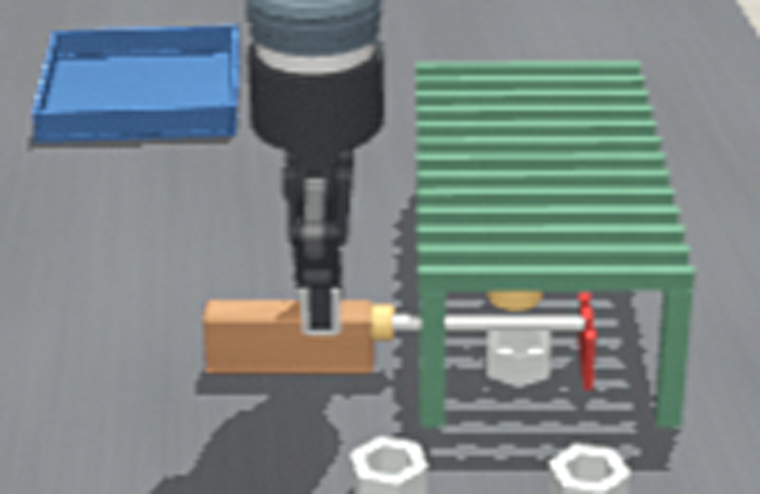

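The foot is now down behind the nut (crop foot x≈587, nut x≈518). I'll pull next.

```bash
python3 -m creep '[{"fingers":-1,"dp":[-0.012,0.001,0],"twist":[0,0,0]},{"fingers":-1,"dp":[-0.024,0.0025,0],"twist":[0,0,0]},{"fingers":-1,"dp":[-0.037,0.004,0],"twist":[0,0,0]},{"fingers":-1,"dp":[-0.050,0.005,0],"twist":[0,0,0]},{"fingers":-1,"dp":[-0.062,0.0065,0],"twist":[0,0,0]}]'
python3 -m creep '[{"fingers":-1,"dp":[-0.013,0.0015,0],"twist":[0,0,0]},{"fingers":-1,"dp":[-0.027,0.003,0],"twist":[0,0,0]},{"fingers":-1,"dp":[-0.041,0.004,0],"twist":[0,0,0]},{"fingers":-1,"dp":[-0.055,0.0055,0],"twist":[0,0,0]},{"fingers":-1,"dp":[-0.067,0.007,0],"twist":[0,0,0]}]'
python3 - <<'E'
from h import *
np.set_printoptions(precision=4,suppress=True)
s=robot.camera('side');c=robot.camera('scene');o=robot.get_obs();print(o['ee_pos'],o['contact_force'],np.degrees(R.from_quat(o['tool_rot']).as_euler('xyz')))
big(s['color'],200,150,220,140,3.6,'s5c.png');big(c['color'],220,150,230,170,3.4,'c5c.png')
E
```

```text
time: 7.5
ee_pos: [0.5066, -0.0516, 0.0089]
tool_rot: [0.054, 0.999, 0.0, 0.001]
contact_force: [1.4, 0.7, -2.3]
grip_width: 0.0219
time: 8.12
ee_pos: [0.4387, -0.0445, 0.009]
tool_rot: [0.054, 0.999, 0.0, 0.001]
contact_force: [1.8, 0.3, -3.5]
grip_width: 0.0218
[ 0.4372 -0.0441  0.0086] [-0.0381  0.6718 -2.4955] [179.9735  -0.027  173.8151]
```

View pics/s5c.png

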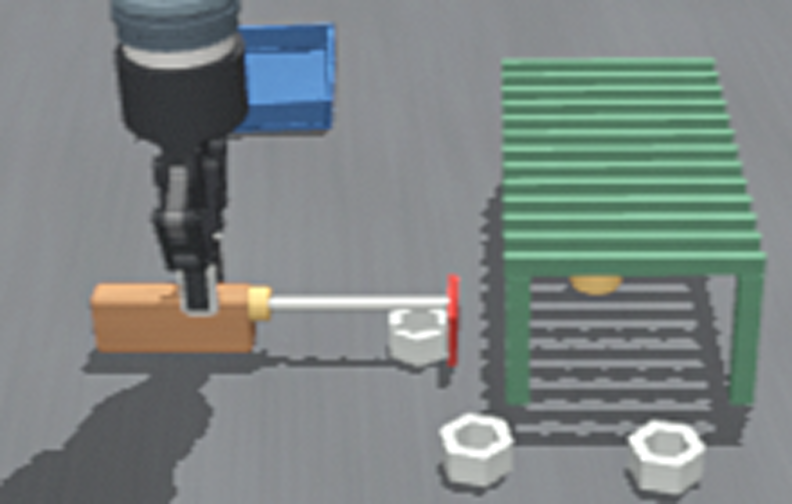

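View pics/c5c.png

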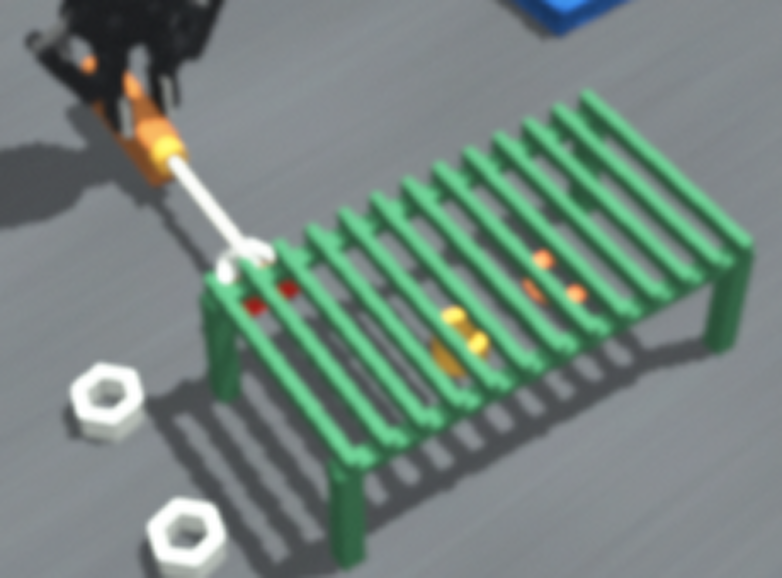

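```bash
python3 -m creep '[{"fingers":-1,"dp":[-0.011,0.001,0],"twist":[0,0,0]},{"fingers":-1,"dp":[-0.022,0.0025,0],"twist":[0,0,0]},{"fingers":-1,"dp":[-0.033,0.0035,0],"twist":[0,0,0]},{"fingers":-1,"dp":[-0.041,0.0045,0],"twist":[0,0,0]},{"fingers":-1,"dp":[-0.042,0.0045,0],"twist":[0,0,0]}]'
python3 -m creep '[{"fingers":-1,"dp":[0.002,0,0.01],"twist":[0,0,0]},{"fingers":-1,"dp":[0.003,0,0.03],"twist":[0,0,0]},{"fingers":-1,"dp":[0.003,0,0.06],"twist":[0,0,0]},{"fingers":-1,"dp":[0.003,0,0.08],"twist":[0,0,0]},{"fingers":-1,"dp":[0.003,-0.03,0.08],"twist":[0,0,0]}]'
python3 - <<'E'
from h import *
np.set_printoptions(precision=4,suppress=True)
s=robot.camera('side');o=robot.get_obs();print(o['ee_pos'],o['contact_force'],np.degrees(R.from_quat(o['tool_rot']).as_euler('xyz')))
big(s['color'],180,150,240,140,3.3,'s6c.png')
E
```

```text
time: 8.85
ee_pos: [0.3941, -0.0394, 0.0085]
tool_rot: [0.054, 0.999, 0.0, -0.001]
contact_force: [0.2, -0.0, -2.9]
grip_width: 0.0219
time: 9.48
ee_pos: [0.3989, -0.0692, 0.0908]
tool_rot: [0.052, 0.999, 0.0, 0.001]
contact_force: [0.2, 0.2, -2.9]
grip_width: 0.0221
[ 0.3991 -0.0732  0.0903] [ 0.9901 -4.2531 -2.9302] [-179.7678    0.1255  173.7913]
```

View pics/s6c.png

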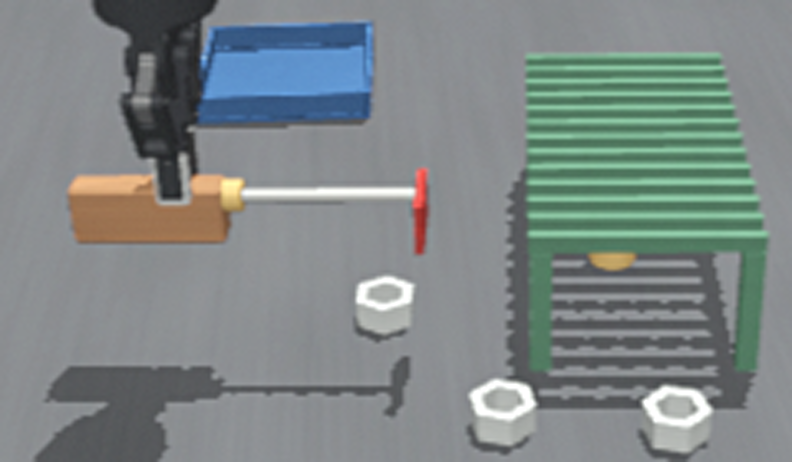

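```bash
python3 -m creep '[{"fingers":-1,"dp":[0.012,-0.04,0],"twist":[0,0,-0.15]},{"fingers":-1,"dp":[0.024,-0.08,0],"twist":[0,0,-0.3]},{"fingers":-1,"dp":[0.036,-0.12,0],"twist":[0,0,-0.45]},{"fingers":-1,"dp":[0.047,-0.16,0],"twist":[0,0,-0.6]},{"fingers":-1,"dp":[0.055,-0.2,0],"twist":[0,0,-0.745]}]'
python3 -m creep '[{"fingers":-1,"dp":[0,0,0],"twist":[0,0,0]},{"fingers":-1,"dp":[0,0,-0.03],"twist":[0,0,0]},{"fingers":-1,"dp":[0,0,-0.06],"twist":[0,0,0]},{"fingers":-1,"dp":[0,0,-0.075],"twist":[0,0,0]},{"fingers":-1,"dp":[0,0,-0.080],"twist":[0,0,0]}]'
python3 -m creep '[{"fingers":-1,"dp":[0,0,0],"twist":[0,0,0]}]'
```

```text
time: 10.15
ee_pos: [0.4547, -0.2746, 0.0906]
tool_rot: [0.416, 0.909, -0.002, 0.0]
contact_force: [1.0, -0.7, -1.7]
grip_width: 0.0217
time: 10.78
ee_pos: [0.454, -0.2736, 0.01]
tool_rot: [0.416, 0.909, -0.002, -0.001]
contact_force: [0.6, 0.4, -2.1]
grip_width: 0.0214
time: 10.9
ee_pos: [0.4544, -0.2737, 0.0105]
tool_rot: [0.416, 0.91, -0.002, -0.0]
contact_force: [0.1, -0.1, -2.4]
grip_width: 0.0218
```

```bash
python3 -m creep '[{"fingers":-1,"dp":[0,0,-0.003],"twist":[0,0,0]},{"fingers":-1,"dp":[0,0,-0.0045],"twist":[0,0,0]},{"fingers":-1,"dp":[0,0,-0.0045],"twist":[0,0,0]}]'
python3 -m creep '[{"fingers":0,"dp":[0,0,0],"twist":[0,0,0]},{"fingers":1,"dp":[0,0,0],"twist":[0,0,0]},{"fingers":1,"dp":[0,0,0],"twist":[0,0,0]},{"fingers":1,"dp":[0,0,0],"twist":[0,0,0]},{"fingers":1,"dp":[0,0,0.01],"twist":[0,0,0]}]'
python3 -m creep '[{"fingers":1,"dp":[0,0,0.05],"twist":[0,0,0]},{"fingers":1,"dp":[0,0,0.1],"twist":[0,0,0]},{"fingers":1,"dp":[0,0,0.15],"twist":[0,0,0]},{"fingers":1,"dp":[0,0,0.18],"twist":[0,0,0]}]'
python3 - <<'E'
from h import *
np.set_printoptions(precision=4,suppress=True)
o,s=snap('side','s7.png');o,c=snap('scene','c7.png');print(o['ee_pos'],o['contact_force'],np.degrees(R.from_quat(o['tool_rot']).as_euler('xyz')))
big(c['color'],180,130,270,200,2.9,'c7c.png')
E
```

```text
time: 11.28
ee_pos: [0.455, -0.2741, 0.0065]
tool_rot: [0.416, 0.91, -0.002, 0.0]
contact_force: [-0.0, -0.8, -1.4]
grip_width: 0.0219
time: 11.9
ee_pos: [0.4543, -0.2735, 0.0162]
tool_rot: [0.416, 0.91, -0.002, -0.001]
contact_force: [-0.2, 0.4, -0.6]
grip_width: 0.0851
time: 12.4
ee_pos: [0.4552, -0.2742, 0.2]
tool_rot: [0.416, 0.91, -0.002, 0.001]
contact_force: [0.1, 0.6, -0.3]
grip_width: 0.085
[ 0.4565 -0.2753  0.2033] [ 1.2472 -0.8078  2.9908] [-179.8766    0.5354  130.8941]
```

View pics/s7.png

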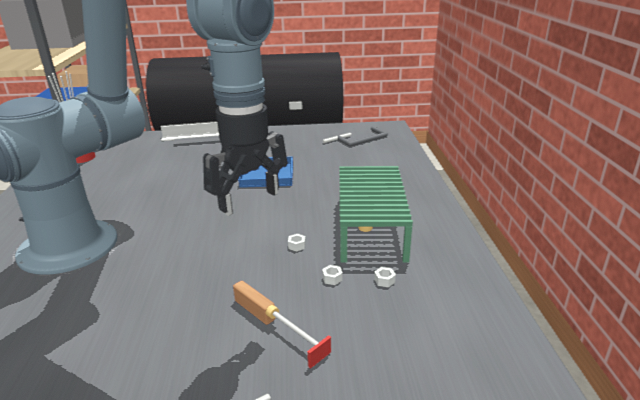

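View pics/c7c.png

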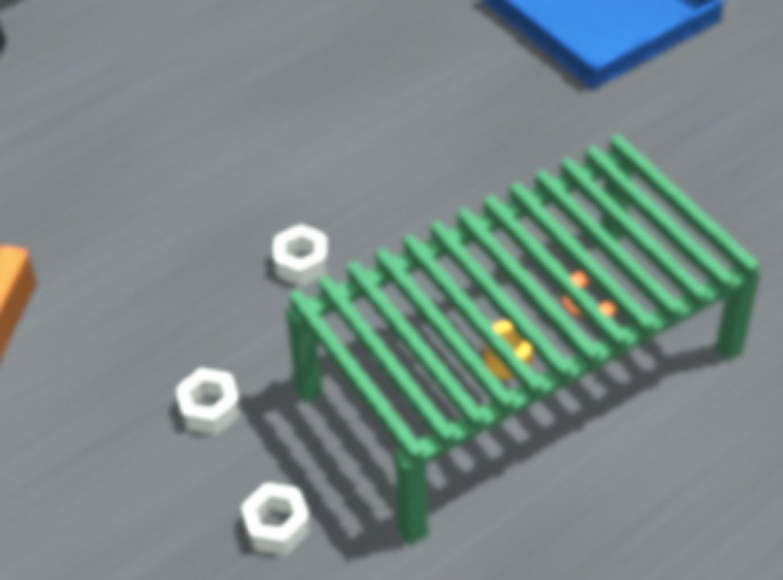

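Run:
```python
from h import *
np.set_printoptions(precision=4,suppress=True)
c=robot.camera('scene');s=robot.camera('side');print(cast(c,283.4,215.2,.02),cast(s,296.5,242.5,.01),robot.get_obs()['ee_pos'])
```

```text
[ 0.5277 -0.0509  0.02  ] [ 0.5283 -0.0533  0.01  ] [ 0.4546 -0.2738  0.1969]
```

```bash
python3 -m creep '[{"fingers":1,"dp":[0.015,0.05,0],"twist":[0,0,0.1]},{"fingers":1,"dp":[0.03,0.1,0],"twist":[0,0,0.22]},{"fingers":1,"dp":[0.05,0.15,0],"twist":[0,0,0.22]},{"fingers":1,"dp":[0.065,0.2,0],"twist":[0,0,0.22]},{"fingers":1,"dp":[0.073,0.222,0],"twist":[0,0,0.22]}]'
python3 -m creep '[{"fingers":1,"dp":[0,0,0],"twist":[0,0,0]},{"fingers":1,"dp":[0,0,0],"twist":[0,0,0]}]'
python3 - <<'E'
from h import *
np.set_printoptions(precision=4,suppress=True)
o,w=snap('wrist','w8.png');print(o['ee_pos'],np.degrees(R.from_quat(o['tool_rot']).as_euler('xyz')),proj(w,[.528,-.052,.02],o))
hsv=cv2.cvtColor(w['color'],cv2.COLOR_RGB2HSV)
u,v=proj(w,[.528,-.052,.02],o)[0].astype(int)
big(w['color'],u-60,v-50,120,100,6,'w8c.png');print(u,v)
E
```

```text
time: 13.22
ee_pos: [0.5266, -0.0489, 0.195]
tool_rot: [0.312, 0.95, -0.002, -0.002]
contact_force: [0.3, -0.7, -0.0]
grip_width: 0.0857
time: 13.48
ee_pos: [0.5254, -0.0491, 0.1937]
tool_rot: [0.312, 0.95, -0.002, -0.003]
contact_force: [-0.2, -0.0, -0.1]
grip_width: 0.0856
[ 0.5254 -0.0491  0.1937] [-179.637    -0.2283  143.6569] [[315.2155 178.8239]]
315 178
```

View pics/w8.png

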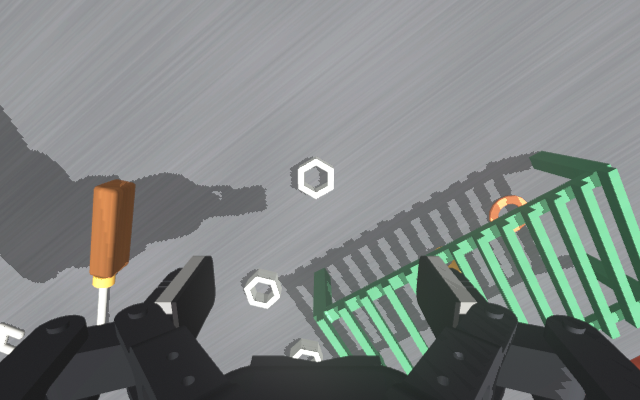

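View pics/w8c.png

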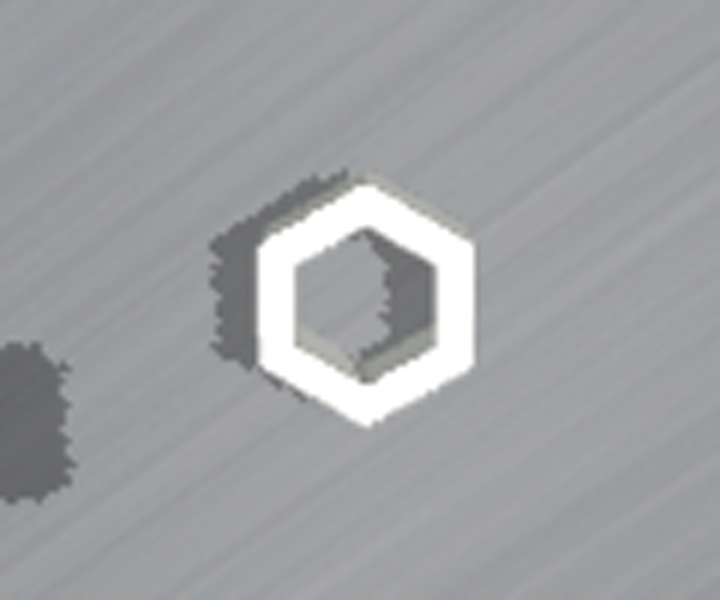

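Run:
```python
from h import *
np.set_printoptions(precision=4,suppress=True)
o=robot.get_obs();w=robot.camera('wrist');p=cast(w,316,179,.02,o);print(p,p-o['ee_pos'],o['ee_pos'],np.radians(R.from_quat(o['tool_rot']).as_euler('xyz')),o['tool_rot'])
```

```text
[ 0.529 -0.052  0.02 ] [ 0.0034 -0.0024 -0.1741] [ 0.5257 -0.0496  0.1941] [-0.0547 -0.0001  0.0437] [ 0.3122  0.95   -0.0023 -0.0025]
```

```bash
python3 -m creep '[{"fingers":1,"dp":[0.003,-0.002,-0.05],"twist":[0,0,0]},{"fingers":1,"dp":[0.0033,-0.0024,-0.1],"twist":[0,0,0]},{"fingers":1,"dp":[0.0033,-0.0024,-0.15],"twist":[0,0,0]},{"fingers":1,"dp":[0.0033,-0.0024,-0.18],"twist":[0,0,0]},{"fingers":1,"dp":[0.0033,-0.0024,-0.190],"twist":[0,0,0]}]'
python3 -m creep '[{"fingers":1,"dp":[0,0,0],"twist":[0,0,0]},{"fingers":-1,"dp":[0,0,0],"twist":[0,0,0]},{"fingers":-1,"dp":[0,0,0],"twist":[0,0,0]},{"fingers":-1,"dp":[0,0,0],"twist":[0,0,0]},{"fingers":-1,"dp":[0,0,0],"twist":[0,0,0]}]'
```

```text
time: 14.2
ee_pos: [0.527, -0.0528, 0.0025]
tool_rot: [0.313, 0.95, -0.003, -0.004]
contact_force: [0.3, 0.3, 0.3]
grip_width: 0.0858
time: 14.82
ee_pos: [0.5274, -0.0528, 0.0029]
tool_rot: [0.313, 0.95, -0.002, -0.004]
contact_force: [0.9, 0.0, -0.1]
grip_width: 0.0123
```

Run:
```python
from h import *
o,w=snap('wrist','w9.png');s=robot.camera('side');print(o['grip_width'],o['ee_pos'])
big(s['color'],200,150,220,140,3.6,'s9c.png')
```

```text
0.012264786597826661 [ 0.52740903 -0.05281585  0.00288668]
```

View pics/w9.png

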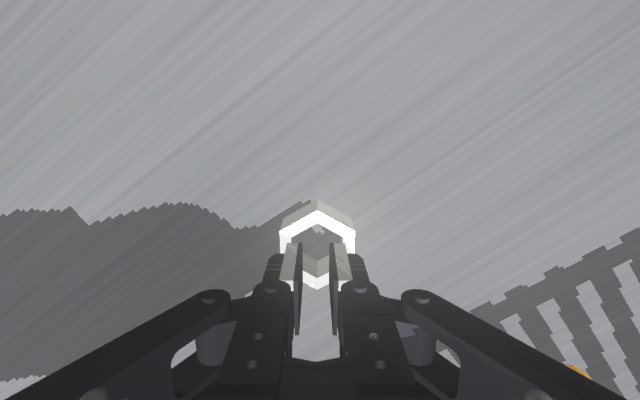

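View pics/s9c.png

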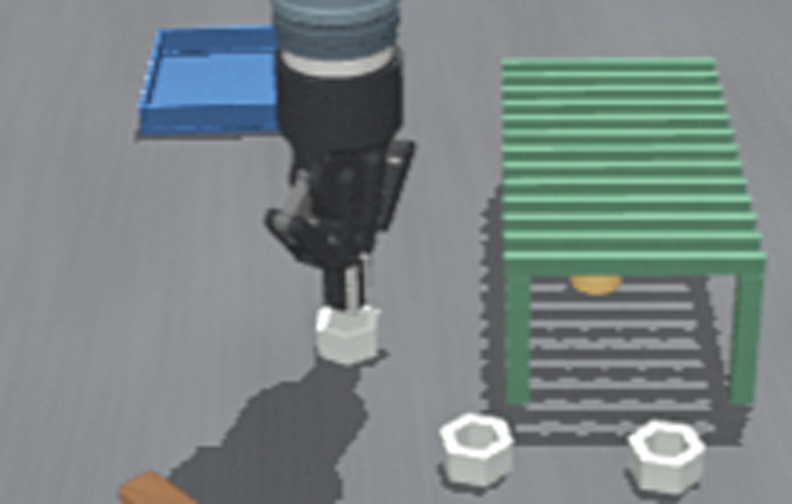

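Run:
```python
from h import *
o=robot.get_obs();w=robot.camera('wrist');c=robot.camera('scene')
for P in ([.529,-.052,.02],[.529,-.052,0],[*o['ee_pos']]): print(proj(w,P,o))
big(w['color'],250,180,140,120,5.5,'w10c.png');big(c['color'],230,150,100,90,6,'c10.png')
```

```text
[[317.10902273 253.00226042]]
[[317.25922104 237.87341893]]
[[313.98962808 237.81037105]]
```

View pics/w10c.png

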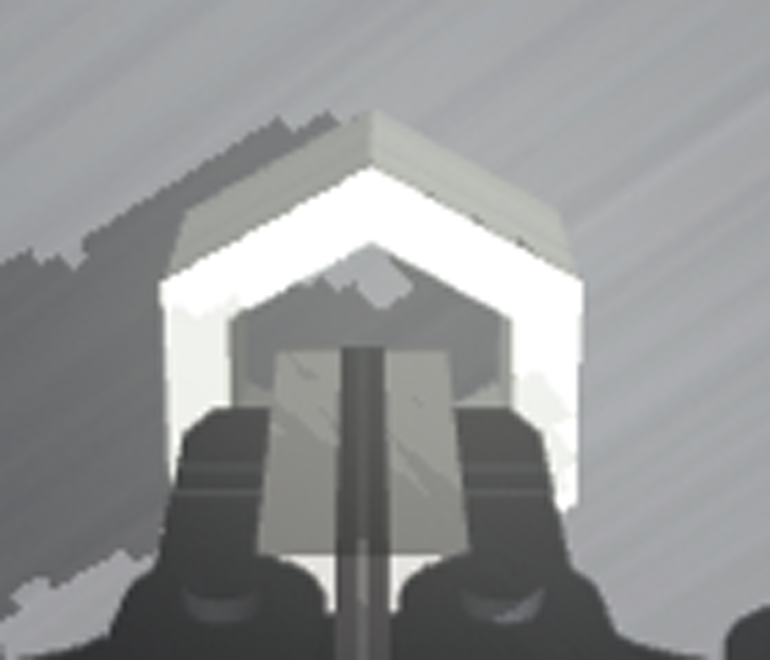

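View pics/c10.png

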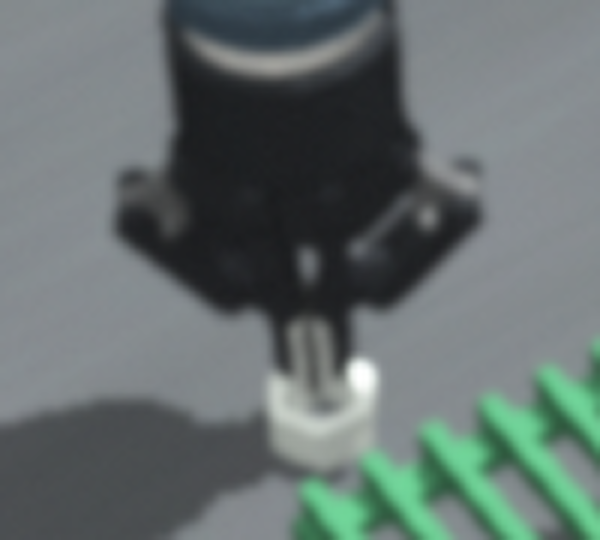

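```bash
python3 -m creep '[{"fingers":-1,"dp":[0,0,0.015],"twist":[0,0,0]},{"fingers":-1,"dp":[0,0,0.04],"twist":[0,0,0]},{"fingers":0.1,"dp":[0,0,0.06],"twist":[0,0,0]},{"fingers":0.1,"dp":[0,0,0.06],"twist":[0,0,0]},{"fingers":0.1,"dp":[0,0,0.06],"twist":[0,0,0]}]'
python3 -m creep '[{"fingers":0.1,"dp":[0,0,0],"twist":[0,0,0]},{"fingers":0.1,"dp":[0,0,0],"twist":[0,0,0]}]'
python3 - <<'E'
from h import *
o,w=snap('wrist','w11.png');s=robot.camera('side');print(o['grip_width'],o['ee_pos'],np.degrees(R.from_quat(o['tool_rot']).as_euler('xyz')))
big(s['color'],220,120,150,140,5,'s11c.png');print((proj(s,o['ee_pos'])-[220,120])*5)
p=o['ee_pos'];j=R.from_quat(o['tool_rot']).as_matrix()[:,1]
for sg in(-1,1):
  for z in(0,.013):print(sg,z,(proj(s,p+sg*j*.0234+[0,0,z])-[220,120])*5)
E
```

```text
time: 15.65
ee_pos: [0.5269, -0.0527, 0.0623]
tool_rot: [0.313, 0.95, -0.003, -0.004]
contact_force: [-0.0, -0.2, 0.4]
grip_width: 0.0469
time: 15.9
ee_pos: [0.5261, -0.0526, 0.0615]
tool_rot: [0.313, 0.95, -0.003, -0.005]
contact_force: [0.3, 0.0, 0.6]
grip_width: 0.047
0.04703151293820215 [ 0.52607565 -0.05256952  0.06150929] [-179.5311121    -0.4561437   143.48526288]
[[372.63396839 514.8255864 ]]
-1 0 [[341.67528899 538.61712408]]
-1 0.013 [[340.20807499 513.16470034]]
1 0 [[402.61926563 491.78208639]]
1 0.013 [[401.54478771 466.86830654]]
```

View pics/s11c.png

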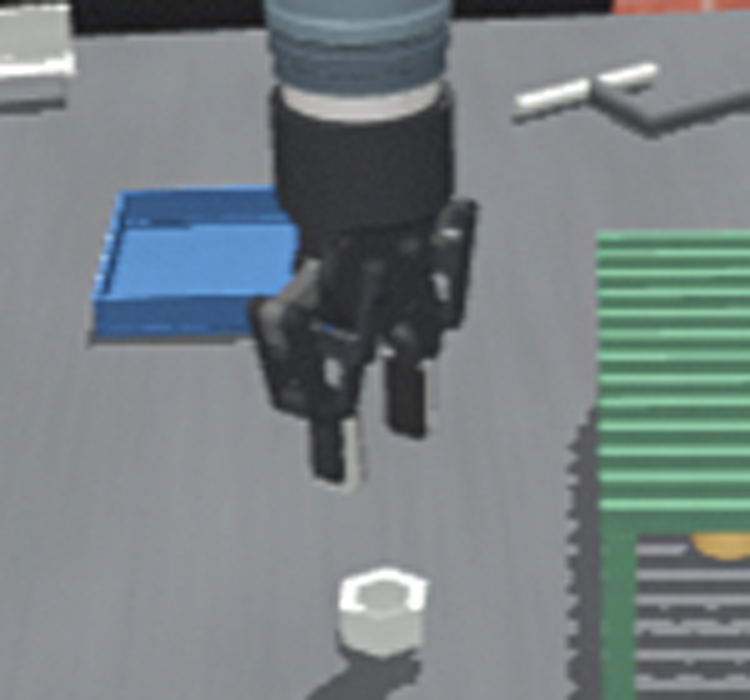

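View pics/w11.png

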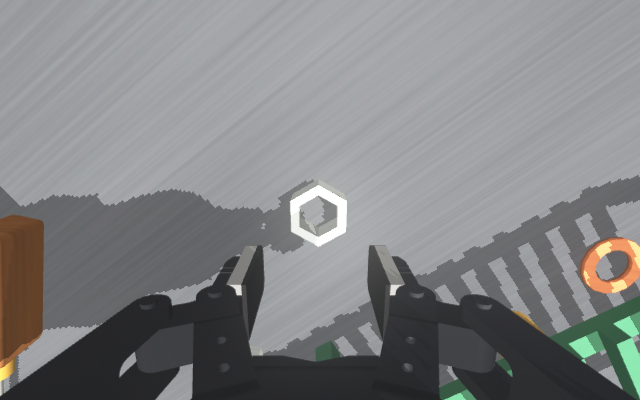

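Run:
```python
from h import *
o=robot.get_obs();c=robot.camera('scene')
big(c['color'],230,130,110,100,7,'c12c.png')
p=o['ee_pos'];j=R.from_quat(o['tool_rot']).as_matrix()[:,1]
for sg in(-1,1):
  for z in(0,.013,.026):print(sg,z,(proj(c,p+sg*j*.0234+[0,0,z])-[230,130])*7)
```

```text
-1 0 [[278.29495322 505.45266734]]
-1 0.013 [[274.29451228 475.30101516]]
-1 0.026 [[270.22425861 444.62317863]]
1 0 [[434.77356105 500.67170494]]
1 0.013 [[432.1293636  470.50926353]]
1 0.026 [[429.43906869 439.820987  ]]
```

View pics/c12c.png

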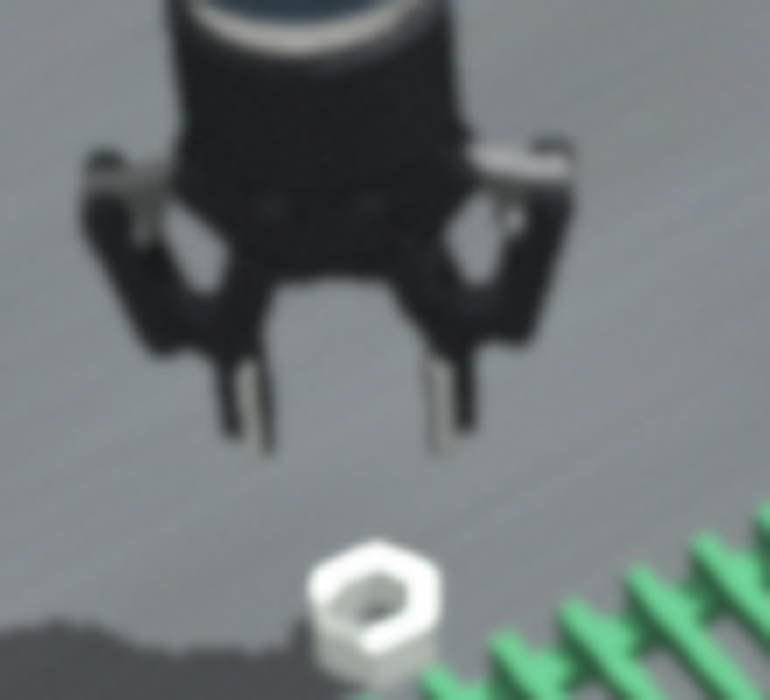

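Run:
```python
from h import *
np.set_printoptions(precision=4,suppress=True)
o=robot.get_obs();w=robot.camera('wrist');p=cast(w,318.7,214.5,.02,o);print(o['ee_pos'],p,p-o['ee_pos'])
t=R.from_euler('xyz',[180,0,143.7],degrees=True);print((t*R.from_quat(o['tool_rot']).inv()).as_rotvec())
big(w['color'],270,170,100,90,6,'w12c.png')
```

```text
[ 0.5265 -0.0527  0.0619] [ 0.5282 -0.0507  0.02  ] [ 0.0016  0.0019 -0.0419]
[ 0.0021 -0.0103  0.0037]
```

View pics/w12c.png

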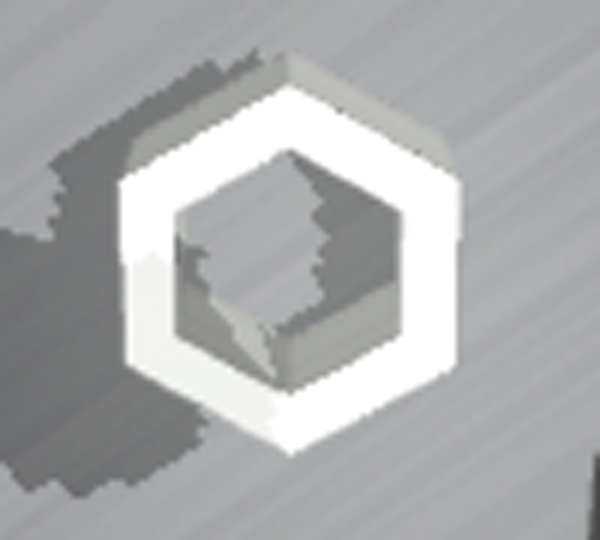

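```bash
python3 -m creep '[{"fingers":0.25,"dp":[0.002,0.002,0],"twist":[0.002,-0.01,0.004]},{"fingers":0.25,"dp":[0.002,0.002,-0.02],"twist":[0.002,-0.01,0.004]},{"fingers":0.25,"dp":[0.002,0.002,-0.045],"twist":[0.002,-0.01,0.004]},{"fingers":0.25,"dp":[0.002,0.002,-0.064],"twist":[0.002,-0.01,0.004]},{"fingers":0.25,"dp":[0.002,0.002,-0.066],"twist":[0.002,-0.01,0.004]}]'
python3 - <<'E'
from h import *
o=robot.get_obs();s=robot.camera('side');c=robot.camera('scene')
a=cv2.resize(s['color'][170:260,260:350],None,fx=4.4,fy=4.4,interpolation=2);b=cv2.resize(c['color'][150:240,240:330],None,fx=4.4,fy=4.4,interpolation=2)
cv2.imwrite('pics/x13.png',np.hstack([a,b])[:,:,::-1]);print(o['ee_pos'],o['contact_force'],o['grip_width'])
E
```

```text
time: 16.73
ee_pos: [0.5272, -0.0503, -0.0052]
tool_rot: [0.311, 0.95, -0.0, -0.001]
contact_force: [0.4, -0.9, -0.4]
grip_width: 0.0534
[ 0.5271606  -0.05026055 -0.00522422] [ 0.35952097 -0.85222121 -0.40487057] 0.05341148262909958
```

View pics/x13.png

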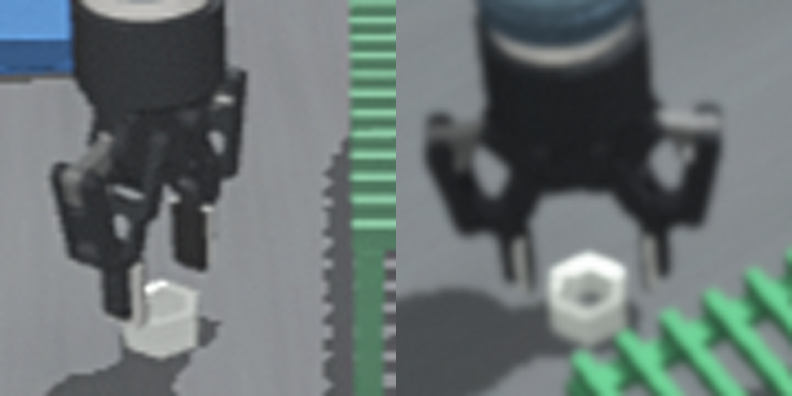

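```bash
python3 -m creep '[{"fingers":0.25,"dp":[0.001,-0.0005,-0.005],"twist":[0,0,0]},{"fingers":0.25,"dp":[0.001,-0.0005,-0.01],"twist":[0,0,0]},{"fingers":0.25,"dp":[0.001,-0.0005,-0.011],"twist":[0,0,0]}]'
python3 - <<'E'
from h import *
o=robot.get_obs();s=robot.camera('side');c=robot.camera('scene')
a=cv2.resize(s['color'][170:260,260:350],None,fx=4.4,fy=4.4,interpolation=2);b=cv2.resize(c['color'][150:240,240:330],None,fx=4.4,fy=4.4,interpolation=2)
cv2.imwrite('pics/x14.png',np.hstack([a,b])[:,:,::-1]);print(o['ee_pos'],o['contact_force'],o['grip_width'])
E
```

```text
time: 17.2
ee_pos: [0.5295, -0.0511, -0.015]
tool_rot: [0.311, 0.95, -0.0, -0.0]
contact_force: [-0.5, 0.1, -0.9]
grip_width: 0.0532
[ 0.52951806 -0.05109794 -0.01498526] [-0.48704725  0.06920656 -0.91085996] 0.053224574329695795
```

View pics/x14.png

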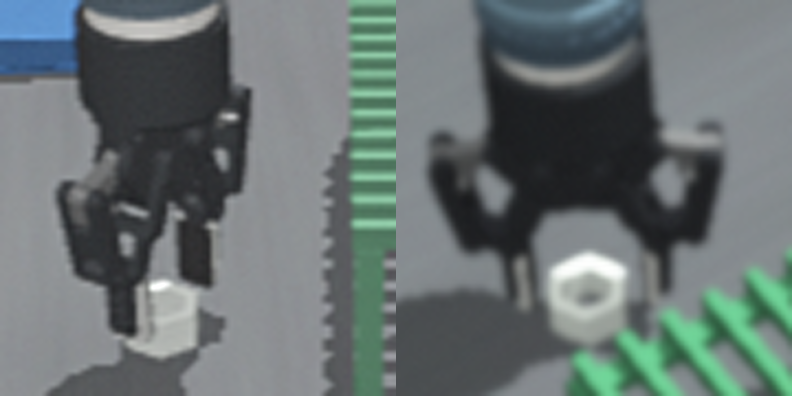

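```bash
python3 -m creep '[{"fingers":-1,"dp":[0,0,0],"twist":[0,0,0]},{"fingers":-1,"dp":[0,0,0],"twist":[0,0,0]},{"fingers":-1,"dp":[0,0,0],"twist":[0,0,0]},{"fingers":-1,"dp":[0,0,0],"twist":[0,0,0]}]'
```

```text
time: 17.8
ee_pos: [0.5298, -0.0513, -0.0144]
tool_rot: [0.311, 0.95, -0.0, 0.0]
contact_force: [-2.1, -0.0, 5.8]
grip_width: 0.0341
```

```bash
python3 -m creep '[{"fingers":-1,"dp":[0,0,0.02],"twist":[0,0,0]},{"fingers":-1,"dp":[0,0,0.05],"twist":[0,0,0]},{"fingers":-1,"dp":[0,0,0.09],"twist":[0,0,0]},{"fingers":-1,"dp":[0,0,0.12],"twist":[0,0,0]},{"fingers":-1,"dp":[-0.01,0.04,0.13],"twist":[0,0,0]}]'
python3 - <<'E'
from h import *
o=robot.get_obs();s=robot.camera('side');c=robot.camera('scene')
a=cv2.resize(s['color'][130:260,240:370],None,fx=3,fy=3,interpolation=2);b=cv2.resize(c['color'][110:240,240:370],None,fx=3,fy=3,interpolation=2)
cv2.imwrite('pics/x15.png',np.hstack([a,b])[:,:,::-1]);print(o['ee_pos'],o['contact_force'],o['grip_width'])
E
```

```text
time: 18.42
ee_pos: [0.5224, -0.0127, 0.1177]
tool_rot: [0.313, 0.95, 0.0, 0.003]
contact_force: [0.7, 0.4, -1.3]
grip_width: 0.0336
[ 0.52235143 -0.01273756  0.1176926 ] [ 0.72484483  0.43969942 -1.27087036] 0.03355748643478198
```

View pics/x15.png

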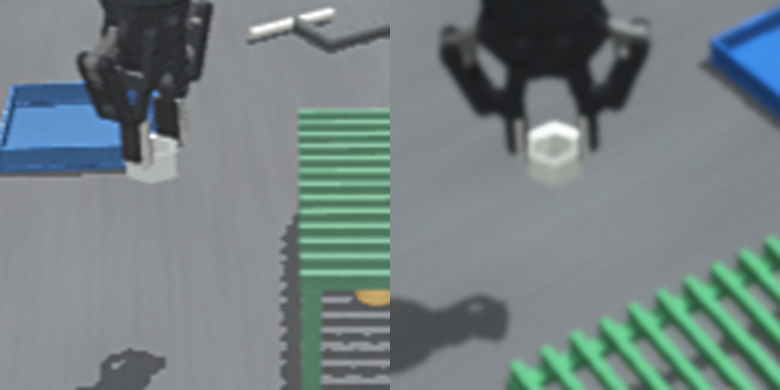

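```bash
python3 -m creep '[{"fingers":-1,"dp":[-0.01,0.05,0],"twist":[0,0,0]},{"fingers":-1,"dp":[-0.02,0.1,0],"twist":[0,0,0]},{"fingers":-1,"dp":[-0.03,0.15,0],"twist":[0,0,0]},{"fingers":-1,"dp":[-0.04,0.2,0],"twist":[0,0,0]},{"fingers":-1,"dp":[-0.05,0.25,0],"twist":[0,0,0]}]'
python3 -m creep '[{"fingers":-1,"dp":[-0.007,0.04,0],"twist":[0,0,0]},{"fingers":-1,"dp":[-0.014,0.08,0],"twist":[0,0,0]},{"fingers":-1,"dp":[-0.014,0.083,0],"twist":[0,0,0]},{"fingers":-1,"dp":[-0.014,0.083,0],"twist":[0,0,0]},{"fingers":-1,"dp":[-0.014,0.083,-0.04],"twist":[0,0,0]}]'
python3 - <<'E'
from h import *
o=robot.get_obs();s=robot.camera('side');c=robot.camera('scene')
a=cv2.resize(s['color'][110:210,210:310],None,fx=3.9,fy=3.9,interpolation=2);b=cv2.resize(c['color'][70:170,330:430],None,fx=3.9,fy=3.9,interpolation=2)
cv2.imwrite('pics/x16.png',np.hstack([a,b])[:,:,::-1]);print(o['ee_pos'],o['contact_force'],o['grip_width'])
E
```

```text
time: 19.15
ee_pos: [0.4687, 0.2425, 0.1158]
tool_rot: [0.31, 0.951, 0.0, -0.0]
contact_force: [1.0, -0.6, -1.6]
grip_width: 0.0338
time: 19.77
ee_pos: [0.4582, 0.3259, 0.0781]
tool_rot: [0.311, 0.951, 0.003, 0.003]
contact_force: [0.4, 1.5, -2.9]
grip_width: 0.0339
[0.45816743 0.3259392  0.07811976] [ 0.40130951  1.54240249 -2.88718744] 0.03390116235819945
```

View pics/x16.png

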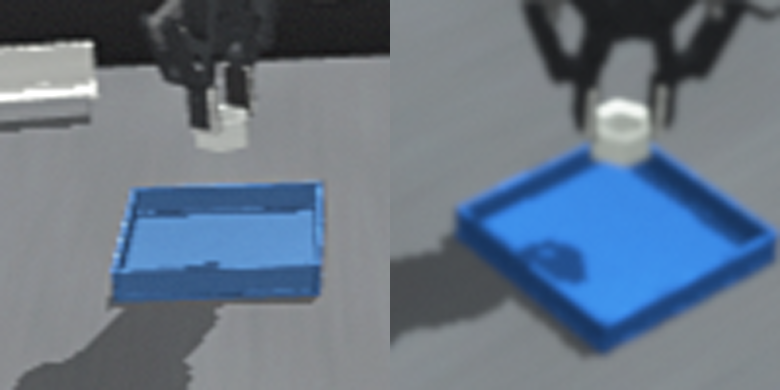

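```bash
python3 -m creep '[{"fingers":-1,"dp":[0,-0.004,-0.03],"twist":[0,0,0]},{"fingers":-1,"dp":[0,-0.004,-0.06],"twist":[0,0,0]},{"fingers":-1,"dp":[0,-0.004,-0.078],"twist":[0,0,0]},{"fingers":-1,"dp":[0,-0.004,-0.085],"twist":[0,0,0]},{"fingers":-1,"dp":[0,-0.004,-0.086],"twist":[0,0,0]}]'
```

```text
time: 20.5
ee_pos: [0.451, 0.3165, -0.0105]
tool_rot: [0.311, 0.95, -0.004, -0.003]
contact_force: [-10.1, -7.0, 27.3]
grip_width: 0.0339
```

```bash
python3 -m creep '[{"fingers":-1,"dp":[0.002,0.002,0.004],"twist":[0,0,0]},{"fingers":-1,"dp":[0.002,0.002,0.004],"twist":[0,0,0]}]'
python3 -m creep '[{"fingers":0.3,"dp":[0,0,0],"twist":[0,0,0]},{"fingers":0.3,"dp":[0,0,0],"twist":[0,0,0]},{"fingers":0.3,"dp":[0,0,0],"twist":[0,0,0]},{"fingers":0.3,"dp":[0,0,0.03],"twist":[0,0,0]},{"fingers":0.3,"dp":[0,0,0.08],"twist":[0,0,0]}]'
python3 -m creep '[{"fingers":0.3,"dp":[0,-0.03,0.06],"twist":[0,0,0]},{"fingers":0.3,"dp":[0,-0.08,0.1],"twist":[0,0,0]},{"fingers":0.3,"dp":[0,-0.13,0.12],"twist":[0,0,0]},{"fingers":0.3,"dp":[0,-0.18,0.12],"twist":[0,0,0]},{"fingers":0.3,"dp":[0,-0.18,0.12],"twist":[0,0,0]}]'
python3 - <<'E'
from h import *
o,s=snap('side','s17.png');o,c=snap('scene','c17.png');print(o['ee_pos'],o['contact_force'],o['time'])
E
```

```text
time: 20.75
ee_pos: [0.4548, 0.3188, -0.0049]
tool_rot: [0.312, 0.95, -0.003, -0.002]
contact_force: [0.2, 0.4, -0.2]
grip_width: 0.0339
time: 21.38
ee_pos: [0.4527, 0.3177, 0.0739]
tool_rot: [0.312, 0.95, -0.005, -0.004]
contact_force: [1.3, 0.1, -0.4]
grip_width: 0.0558
time: 22.0
ee_pos: [0.4528, 0.1352, 0.1942]
tool_rot: [0.314, 0.949, -0.005, -0.003]
contact_force: [-0.4, 1.0, -0.5]
grip_width: 0.0554
[0.45263403 0.13671668 0.19393935] [ 0.5384201   0.27721794 -0.13976273] 22.05
```

View pics/s17.png

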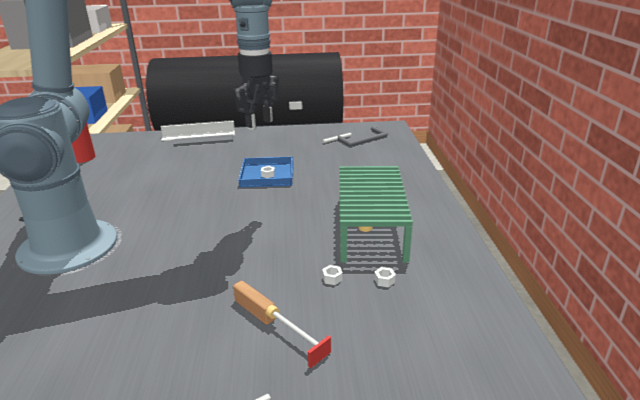

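View pics/c17.png

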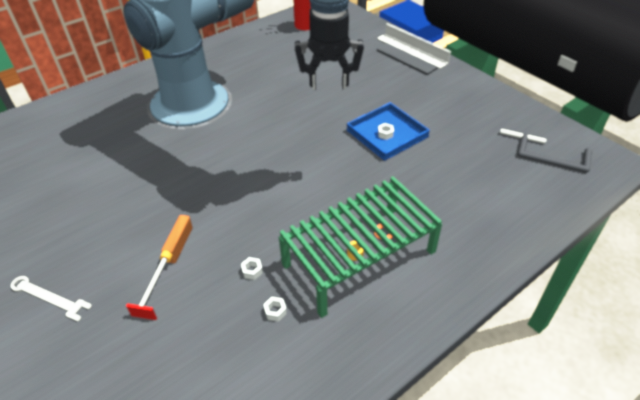

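The nut lies flat in the tray (scene (386,130), side (267,172)). The hook is back on the bench, the collar and washer show unmoved under the grate at (355,251) and (382,232), and the arm is clear.

```bash
python3 -c "
from rig import robot;print(robot.close_job())"
```

```text
the job is handed in; nothing more can be done
None
```

The big nut is in the blue tray and the job was handed in at about 22 s, well inside the 70 s limit. Of the three nuts, I took the one farthest to the robot's left, which was the one under the grate.

I passed the hook's foot over the nut, lowered it behind, and drew the nut about 150 mm out onto the open bench. I laid the hook back near where it had been, then put the nut in the tray.

**Last checks:**
- The final scene and side pictures show the nut flat in the tray.
- The hook is on the bench and the arm is touching nothing.
- In the scene camera, the washer and collar look unmoved under the grate.

**What went wrong or disagreed:**
- **Missed grasp:** the first try at the nut closed above it. With the fingers part-open, the pictures put the fingertips about 22 mm above the reported TCP, more than the stated 13 mm. I went lower and the second try held.
- **Hard set-down:** I lowered the nut slightly too far, so it pressed on the tray floor with about 30 N, felt through the gripped nut. I backed off before letting go.

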